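Stroke the hob's touch bar up to full and hold it there

TASK

Turn the portable hob up to full: with your fingertips held together, touch the green dot at the left end of its grey crescent touch bar and stroke lightly along the bar, over every dot and the plain stretches between them in order, to the red dot at the right end. Finish with the fingertips still resting on the red dot, lightly enough that the springy bar is pressed but not down to its stop. Leave the pot, tin, spice jar and mug where they stand, and lift nothing.

Things in the scene. Friction and masses are not known exactly. Their poses are not given: they have to be found in the camera images.
- hob: Portable hob, fixed: flat black glass plate on a grey casing, glass 28 mm above the worktop. Origin: on the worktop under the centre of the printed round cooking zone. x points away from the operator, y to the operator's left, z up; the plate spans x = -202 to +142 mm, y = -152 to +152 mm. A wall cabinet hangs over its rear: 0.50 m up, from 0.57 m ahead of the robot on.
- bar_middle (a point): Middle of the touch bar's top at rest. The bar is a light grey crescent on the hob, bowed towards the operator: centre-line radius 200 mm about hob x = +50 mm, y = 0, 14 mm wide, flat top 8 mm above the glass and 36 mm above the worktop, reaching 40 degrees to either side of the hob's -x direction. Five dots 63 mm (18 degrees) apart grow from a small green one (left end) to a large red one (right end). Axes as the hob's.
- touch_bar (a joint): How far the whole touch bar is pressed down, in m: 0 at rest, 0.006 at its stop. It is spring-mounted and stays level wherever it is pressed: it starts to give at about 2 N, then yields 1 mm per 0.9 N, so about 4.5 N at half travel and 7 N at the stop, where it is hard. It springs back when let go.
- mark1 (a point): Mark 1 of 5: green dot 6 mm across at the left (low) end of the touch bar. The point lies on the bar's top surface at the dot's centre (+36 degrees along the crescent, counted to the operator's left). Axes as the hob's. It feels touch over 14 mm of the bar's length.
- mark2 (a point): Mark 2 of 5: black dot 8 mm across of the touch bar. The point lies on the bar's top surface at the dot's centre (+18 degrees along the crescent, counted to the operator's left). Axes as the hob's. It feels touch over 10 mm of the bar's length.
- mark3 (a point): Mark 3 of 5: black dot 9 mm across at the middle of the touch bar. The point lies on the bar's top surface at the dot's centre (+0 degrees along the crescent, counted to the operator's left). Axes as the hob's. It feels touch over 10 mm of the bar's length.
- mark4 (a point): Mark 4 of 5: black dot 11 mm across of the touch bar. The point lies on the bar's top surface at the dot's centre (-18 degrees along the crescent, counted to the operator's left). Axes as the hob's. It feels touch over 10 mm of the bar's length.
- mark5 (a point): Mark 5 of 5: red dot 12 mm across at the right (high) end of the touch bar. The point lies on the bar's top surface at the dot's centre (-36 degrees along the crescent, counted to the operator's left). Axes as the hob's. It feels touch over 14 mm of the bar's length.
- pot: Steel pot, loose, standing on the cooking zone: 140 mm across the rim, 55 mm high, with two dark side handles. Origin: centre of its underside, z up.
- tin: Low food tin, loose, 86 mm across, 40 mm high, on the worktop left of the touch bar. Origin: centre of its underside, z up.
- spice_jar: Glass spice jar with a red lid, loose, 45 mm across, 106 mm high, left of the hob. Origin: centre of its underside, z up.
- mug: White mug, loose, body 84 mm across, 115 mm with its handle, 89 mm high, right of the hob. Origin: centre of its underside, z up.

How it is judged:
By the outcome, as a careful person would: the job done as asked, in the order asked, and still so for the second after the job is handed in, while the arm keeps its last pose, push and grip.
It also fails if it takes over 56 s, if anything falls off the work surface, if the arm or the gripper's body presses on something with over 40 N, if the wrist force passes 120 N, or if a joint passes its speed limit or range.

ROBOT

A 6-joint arm with a two-finger parallel gripper is mounted at the origin on a cart in front of the work surface, level with it; the furniture and walls round the work are solid. World frame = base frame: x ahead of the robot, y to its left, z up, the work surface at z = 0. Lengths are in m, angles in degrees, forces in N, time in s.
With the tool pointing down it reaches from about 0.425 to 1.125 m from the base axis. Payload 14.9 kg.
Tool frame: the origin (TCP) lies between the finger pads; the fingertips stand r.tcp_to_tips ahead of it and the grasp point (between the pads) lies 8 mm behind it (r.tcp_to_tips is the distance from the TCP to the fingertips, in m); z points along the fingers, y is the line along which they close (so a half turn about z gives the same grasp; the last joint's range is limited). The gripper opens to 91 mm and grips with 3 to 60 N. Pads are 32 mm wide; open, the fingers measure 118 mm over their backs; the gripper's body (76 mm by 178 mm) begins 60 mm behind the grasp point.
Start: joints at [-76.45, 21.709, 99.362, -0, 58.929, -1.908], TCP at [0.187, -0.675, 0.225] pointing down, gripper open.
Joint ranges: [-158.91, 158.91], [-42.39, 125.64], [0.06, 152.35], [-60.88, 240.88], [17.5, 164.5], [-176.32, 176.32]. Speed limits (degrees/s): [108.29, 108.29, 136.94, 180, 180, 180].

INTERFACE

Orientations are given as [roll, pitch, yaw] about the fixed x, y, z axes, in that order (R = Rz(yaw) Ry(pitch) Rx(roll)).
In Python, from rig import r gives the robot as it stands.
- The arm moves only by the tool carry_out, never from a script. Its argument "steps" is text: rows parted by semicolons, each of 6 numbers parted by spaces: the shift along the tool's x, y, z scaled (see below), then the turn, a rotation vector about the tool's x, y, z scaled (see below). A call has 1 to 10 rows; each row shifts and turns the commanded pose from where the row before left it, along the tool's axes as they then stand; what a row does not reach is not made up. The controller multiplies each number of a shift by 20 mm and each number of a turn by 0.12 rad. A row lasts 1/10 s, in which the tool goes at most 50 mm and 8.59 degrees, less where a joint would pass 70% of its speed; a pose out of reach is approached as far as the arm can. A call with a number of a shift or a turn outside -1 to 1 is refused whole. A call with a gripper value outside its range is refused whole. "gripper" is the closure, from 0 (fully open) to 1 (shut), set as the call begins (left out, the last holds). The fingers move at their own pace and stop on an object; "force" is the grip in N (left out, the last holds). Time passes only in rows, so rows that do not move let the fingers close. It gives the time, the measured TCP pose, the force, the opening and the grip force at its end, in the units of the state.
- r.observe(): the state, without advancing time (a new reading comes with each control period).
- r.capture(name): name is "side" or "top" or "wrist"; returns a dict with "image" (384x512x3 uint8, red, green, blue), "fx", "fy", "cx", "cy" (pixels), "xyz" and "rotation" of the camera in the world; the wrist camera has in their place "hand_eye" (4x4, takes a point from camera to tool coordinates, whose origin is the TCP and whose axes are the flange's). Camera axes: x right, y down, z forward; pixel columns grow to the right and rows downward; lengths in m; the calibration is good to about 2 mm. A picture is of the moment at which its call begins: read the wrist's pose just before it. There is no depth.
- r.hand_in(): hands the job in; it is judged then, once.
The state is a dict: "t": time; "q": joint angles; "joint_velocities": joint speeds; "effort": joint torques, N m; "tcp_pos": TCP position; "tool_rot": TCP orientation; "ft_force": force on the tool from outside, world axes, zero at the start; "wrist_torque": the same for the moment, N m; "finger_gap": opening from 0.0 (shut) to 1.0 (fully open); "finger_force": force on a finger pad.
Only numpy, scipy, OpenCV 4.12 (cv2) and the standard library are available. Lean on these libraries where they do the work, as an engineer would, in place of code of your own. Each camera call takes 0.05 s, during which the arm holds its last target. There are 200 camera calls.

## Working session

There is one attempt and no reset: what is moved stays moved. The work goes in short steps, Python scripts to look and compute and a tool call to move; the robot and the scene stay as the last step left them, time stands still between calls to the robot, and variables do not carry over. Pictures are saved under pics/ and viewed, at most 10 in all, crops included, and the job is handed in when it is done.

Besides the shell and the picture viewer there is one more tool, called after "Call:" as name(argument=value, ...) on one line, values as JSON. carry_out: Moves the arm, as the interface text tells. Its arguments: {"type":"object","properties":{"steps":{"type":"string"},"gripper":{"type":"number"},"force":{"type":"number"}},"required":["steps"]}

```bash
mkdir -p pics
python3 - <<'E'
from rig import r
import cv2,numpy as np
s=r.observe();print(s,r.tcp_to_tips)
for n in("top","side"):
    c=r.capture(n);cv2.imwrite(f"pics/{n}0.png",c["image"][:,:,::-1]);print({k:v for k,v in c.items() if k!="image"})
    np.savez(f"{n}0.npz",**c)
E
```

```text
{'t': 0.0, 'q': array([-7.64480143e+01,  2.17365242e+01,  9.93958907e+01,  2.19214397e-03,
        5.89282404e+01, -1.90831311e+00]), 'joint_velocities': array([ 0.03612301,  0.02239238,  0.04822317,  0.03952383, -0.10069234,
        0.10407448]), 'effort': array([-1.76933913e-04, -7.63723969e+01, -4.34364259e+01,  6.51200605e-02,
        4.24775539e-02, -7.28903819e-05]), 'tcp_pos': array([ 0.18650795, -0.6742985 ,  0.22431011]), 'tool_rot': array([-1.79939441e+02, -3.89521221e-03,  1.54591644e+01]), 'ft_force': array([-0.74026997, -0.10574601,  0.03386698]), 'wrist_torque': array([ 0.02763304,  0.00868655, -0.0763817 ]), 'finger_force': 0.0, 'finger_gap': 0.9997204239844621} 0.011
{'fx': 489.1633778490673, 'fy': 489.1633778490673, 'cx': 249.50725077855768, 'cy': 187.23259355993247, 'xyz': array([0.46997798, 0.01249424, 1.11739969]), 'rotation': array([-172.73990507,   -0.91924308,  -89.95499896])}
{'fx': 435.33256690003503, 'fy': 435.33256690003503, 'cx': 253.32325401701246, 'cy': 187.14615829722493, 'xyz': array([0.30581861, 0.69925554, 0.67660371]), 'rotation': array([-128.32208745,   -1.18481488, -154.92330117])}
```

View pics/top0.png

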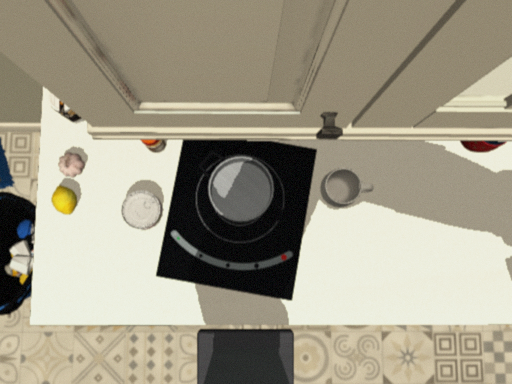

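View pics/side0.png

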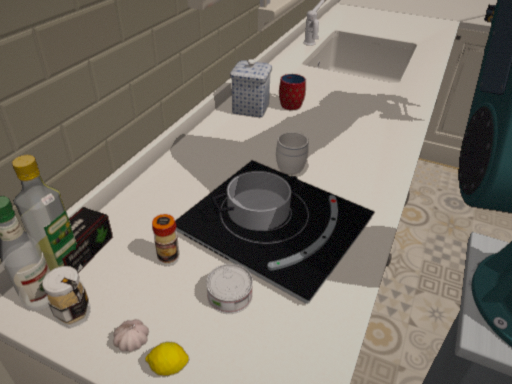

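The top view shows the bar from the green dot at (174,235) to the red dot at (290,256), with black dots near (200,256), (227,265) and (257,266). The tin is at (142,210), just left of the green end. The side view agrees: the bar runs from (275,265) to (333,200), and the tin is at (230,287).

```bash
cat > h.py <<'E'
import numpy as np,cv2
from scipy.spatial.transform import Rotation as R
from scipy.optimize import least_squares
def ray(c,uv,z,Rc=None,p=None):
    Rc=R.from_euler('xyz',c["rotation"],degrees=True).as_matrix() if Rc is None else Rc
    p=c["xyz"] if p is None else p
    d=Rc@np.array([(uv[0]-c["cx"])/c["fx"],(uv[1]-c["cy"])/c["fy"],1]);return p+d*(z-p[2])/d[2]
A=np.radians([36,18,0,-18,-36])
M=np.c_[.05-.2*np.cos(A),.2*np.sin(A)]
def fit(P,idx=range(5)):
    P=np.array(P)[:,:2];m=M[list(idx)]
    f=lambda v:(m@np.array([[np.cos(v[2]),np.sin(v[2])],[-np.sin(v[2]),np.cos(v[2])]])+v[:2]-P).ravel()
    s=least_squares(f,[.45,0,0]);return s.x,f(s.x)
E
python3 - <<'E'
from h import *
for n,guess in(("top",[(174,235),(200,256),(227,265),(257,266),(290,256)]),("side",[(275,265),(0,0),(0,0),(0,0),(333,200)])):
    c=dict(np.load(n+"0.npz"));im=c["image"].astype(float)
    if n=="top":
        hsv=cv2.cvtColor(c["image"],cv2.COLOR_RGB2HSV)
        P=[]
        for i,g in enumerate(guess):
            x,y=g;w=im[y-4:y+5,x-4:x+5]
            Wt=(w[...,0]-w[...,1] if i==4 else w[...,1]-w[...,0] if i==0 else None)
            if Wt is None: print(i,w.mean(2).astype(int).tolist()); P.append(g);continue
            Wt=np.clip(Wt-Wt.max()*.3,0,None);yy,xx=np.mgrid[y-4:y+5,x-4:x+5]
            P.append(((Wt*xx).sum()/Wt.sum(),(Wt*yy).sum()/Wt.sum()))
        print(P);W=[ray(c,p,.036) for p in P];print(np.round(W,4));print(fit(W))
    big=cv2.resize(c["image"][215:285,155:310] if n=="top" else c["image"][185:285,250:360],None,fx=5,fy=5,interpolation=cv2.INTER_CUBIC)
    cv2.imwrite(f"pics/{n}_crop.png",big[:,:,::-1])
c=dict(np.load("top0.npz"))
print("tin",ray(c,(142,207),.04),"pot",ray(c,(241,190),.055))
E
```

```text
1 [[122, 92, 80, 78, 71, 54, 42, 26, 18], [100, 83, 77, 74, 73, 68, 66, 56, 40], [90, 79, 79, 58, 40, 46, 66, 71, 73], [83, 76, 80, 47, 18, 18, 54, 75, 84], [66, 74, 72, 51, 27, 37, 56, 74, 81], [34, 48, 65, 55, 49, 58, 73, 77, 82], [16, 25, 36, 47, 68, 77, 79, 81, 85], [11, 7, 16, 15, 43, 59, 71, 82, 79], [3, 17, 8, 13, 19, 29, 43, 58, 70]]
2 [[66, 66, 53, 51, 46, 36, 36, 27, 25], [79, 80, 79, 73, 63, 53, 51, 54, 55], [77, 81, 85, 64, 47, 42, 63, 77, 77], [79, 83, 70, 37, 21, 22, 49, 74, 82], [81, 79, 66, 37, 14, 9, 47, 69, 81], [77, 78, 72, 45, 30, 29, 52, 77, 82], [53, 66, 63, 51, 46, 54, 70, 81, 83], [27, 29, 33, 38, 49, 51, 63, 67, 65], [11, 10, 14, 17, 18, 26, 29, 30, 35]]
3 [[44, 43, 37, 38, 47, 55, 74, 74, 75], [73, 67, 49, 38, 49, 72, 76, 78, 79], [78, 56, 29, 19, 25, 49, 78, 85, 83], [77, 46, 19, 12, 9, 43, 69, 80, 83], [79, 44, 18, 14, 11, 46, 72, 82, 77], [76, 59, 38, 25, 29, 62, 74, 73, 70], [72, 64, 51, 35, 40, 55, 60, 47, 39], [44, 40, 39, 22, 21, 29, 29, 17, 17], [17, 18, 20, 9, 2, 12, 13, 8, 9]]
[(np.float64(177.6125541125541), np.float64(237.85714285714286)), (200, 256), (227, 265), (257, 266), (np.float64(286.00000000000006), np.float64(256.8937728937729))]
[[ 0.4953  0.153   0.036 ]
 [ 0.4559  0.1034  0.036 ]
 [ 0.4365  0.0443  0.036 ]
 [ 0.4344 -0.0213  0.036 ]
 [ 0.4541 -0.0849  0.036 ]]
(array([ 0.58405892,  0.01620854, -0.17433369]), array([-0.00098285, -0.00159526,  0.00077457, -0.00198038, -0.00016224,
       -0.00203064,  0.00089777,  0.0009176 , -0.00052726,  0.00468866]))
tin [0.56272604 0.23198376 0.04      ] pot [0.59919796 0.01416144 0.055     ]
```

View pics/top_crop.png

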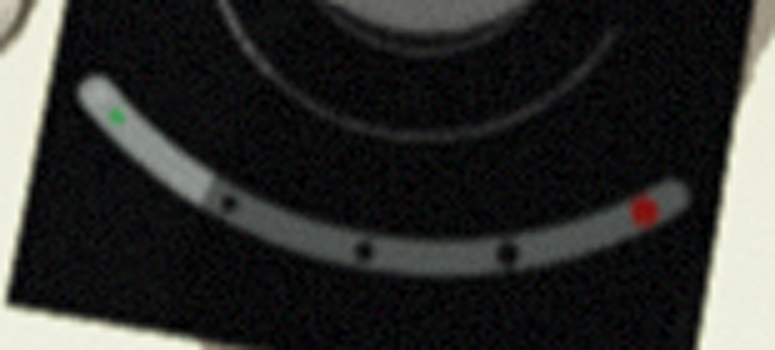

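```bash
cat >> h.py <<'E'
def plan(cur,wps):
    # cur: (xyz,yaw deg), tool straight down; waypoints (x,y,z,yaw,n)
    p,y=np.array(cur[0]),cur[1]
    for w in wps:
        Rt=R.from_euler('xyz',[180,0,y],degrees=True).as_matrix()
        d=Rt.T@(np.array(w[:3])-p)/.02; dy=-np.radians(w[3]-y)/.12
        print("total units shift",np.round(d,2),"turnz",round(dy,2),"-> rows",w[4],np.round(d/w[4],3),round(dy/w[4],3))
        p,y=np.array(w[:3]),w[3]
E
python3 - <<'E'
from h import *
c=dict(np.load("top0.npz"))
px=[(177.8,237.8),(200.2,255.2),(227.4,264.8),(256.2,265.4),(283.6,256.8)]
v,e=fit([ray(c,p,.036) for p in px]);print(v,np.degrees(v[2]),np.round(e*1e3,1))
Mw=M@np.array([[np.cos(v[2]),np.sin(v[2])],[-np.sin(v[2]),np.cos(v[2])]])+v[:2];print(Mw)
plan(([.187,-.675,.225],15.45),[(.50,-.35,.2,15.45,20),(Mw[0][0],Mw[0][1],.13,15.45,30)])
E
```

```text
[ 0.58477414  0.01703716 -0.17616264] -10.093375848551734 [-0.1 -0.2 -0.1 -0.5  0.2 -0.1  0.3  0.3 -0.2  0.5]
[[ 0.49530329  0.1523687 ]
 [ 0.45756405  0.10245649]
 [ 0.43709562  0.04332509]
 [ 0.4359016  -0.0192373 ]
 [ 0.45409886 -0.07910664]]
total units shift [ 19.41 -11.49   1.25] turnz -0.0 -> rows 20 [ 0.971 -0.575  0.062] -0.0
total units shift [  6.47 -24.27   3.5 ] turnz -0.0 -> rows 30 [ 0.216 -0.809  0.117] -0.0
```

Call:
carry_out(steps="0.97 -0.575 0.06 0 0 0;0.97 -0.575 0.06 0 0 0;0.97 -0.575 0.06 0 0 0;0.97 -0.575 0.06 0 0 0;0.97 -0.575 0.06 0 0 0;0.97 -0.575 0.06 0 0 0;0.97 -0.575 0.06 0 0 0;0.97 -0.575 0.06 0 0 0;0.97 -0.575 0.06 0 0 0;0.97 -0.575 0.06 0 0 0", gripper=1, force=20)

```text
t: 1.1
tcp_pos: [0.3443, -0.51, 0.2129]
tool_rot: [-180.0, -0.0, 15.5]
ft_force: [-0.1, -1.5, -0.4]
finger_gap: 0.158
finger_force: 0.0
```

Call:
carry_out(steps="0.97 -0.575 0.06 0 0 0;0.97 -0.575 0.06 0 0 0;0.97 -0.575 0.06 0 0 0;0.97 -0.575 0.06 0 0 0;0.97 -0.575 0.06 0 0 0;0.97 -0.575 0.06 0 0 0;0.97 -0.575 0.06 0 0 0;0.97 -0.575 0.06 0 0 0;0.97 -0.575 0.06 0 0 0;0.97 -0.575 0.06 0 0 0")

```text
t: 2.1
tcp_pos: [0.5, -0.3473, 0.2009]
tool_rot: [-180.0, 0.0, 15.5]
ft_force: [0.9, -0.8, -0.7]
finger_gap: 0.006
finger_force: 0.0
```

Call:
carry_out(steps="0.22 -0.8 0 0 0 0;0.22 -0.8 0 0 0 0;0.22 -0.8 0 0 0 0;0.22 -0.8 0 0 0 0;0.22 -0.8 0 0 0 0;0.22 -0.8 0 0 0 0;0.22 -0.8 0 0 0 0;0.22 -0.8 0 0 0 0;0.22 -0.8 0 0 0 0;0.22 -0.8 0 0 0 0")

```text
t: 3.1
tcp_pos: [0.499, -0.1823, 0.2009]
tool_rot: [-180.0, -0.0, 15.5]
ft_force: [0.1, 0.2, -0.6]
finger_gap: 0.003
finger_force: 0.0
```

Call:
carry_out(steps="0.22 -0.8 0 0 0 0;0.22 -0.8 0 0 0 0;0.22 -0.8 0 0 0 0;0.22 -0.8 0 0 0 0;0.22 -0.8 0 0 0 0;0.22 -0.8 0 0 0 0;0.22 -0.8 0 0 0 0;0.22 -0.8 0 0 0 0;0.22 -0.8 0 0 0 0;0.22 -0.8 0 0 0 0")

```text
t: 4.1
tcp_pos: [0.4986, -0.0163, 0.2009]
tool_rot: [-180.0, -0.0, 15.5]
ft_force: [0.5, -0.2, -0.8]
finger_gap: 0.006
finger_force: 0.0
```

Call:
carry_out(steps="0.22 -0.8 0.1 0 0 0;0.22 -0.8 0.1 0 0 0;0.22 -0.8 0.1 0 0 0;0.22 -0.8 0.1 0 0 0;0.22 -0.8 0.1 0 0 0;0.22 -0.8 0.1 0 0 0;0.22 -0.8 0.1 0 0 0;0.22 -0.8 0.1 0 0 0;0.22 -0.8 0.1 0 0 0;0.22 -0.8 0.1 0 0 0")

```text
t: 5.1
tcp_pos: [0.4981, 0.1496, 0.1809]
tool_rot: [180.0, -0.0, 15.5]
ft_force: [0.2, 0.2, 0.2]
finger_gap: 0.008
finger_force: 0.0
```

Call:
carry_out(steps="0 0 0.1 0 0 0.895;0 0 0.1 0 0 0.895;0 0 0.1 0 0 0.895;0 0 0.1 0 0 0.895;0 0 0.1 0 0 0.895;0 0 0.1 0 0 0.895;0 0 0.1 0 0 0.895;0 0 0.1 0 0 0.895;0 0 0.1 0 0 0.895;0 0 0.1 0 0 0.895")

```text
t: 6.1
tcp_pos: [0.4982, 0.1489, 0.1608]
tool_rot: [180.0, 0.0, -46.3]
ft_force: [-0.8, 0.2, -0.5]
finger_gap: 0.008
finger_force: 0.0
```

Call:
carry_out(steps="0 0 0 0 0 0;0 0 0 0 0 0;0 0 0 0 0 0")

```text
t: 6.4
tcp_pos: [0.4985, 0.1485, 0.1611]
tool_rot: [-180.0, -0.0, -45.9]
ft_force: [0.9, -0.1, -0.1]
finger_gap: 0.005
finger_force: 0.0
```

Run:
```python
from h import *
from rig import r
s=r.observe();c=r.capture("wrist");print(s["tcp_pos"],s["tool_rot"],s["q"],s["ft_force"],c["hand_eye"])
T=np.array(c["hand_eye"]);Rt=R.from_euler('xyz',s["tool_rot"],degrees=True).as_matrix()
Rc=Rt@T[:3,:3];p=s["tcp_pos"]+Rt@T[:3,3]
np.savez("w1.npz",Rc=Rc,p=p,**c)
v=[ 0.58477414,0.01703716,-0.17616264]
Mw=M@np.array([[np.cos(v[2]),np.sin(v[2])],[-np.sin(v[2]),np.cos(v[2])]])+v[:2]
for m in Mw:
    q=Rc.T@(np.r_[m,.036]-p);print(q[0]/q[2]*c["fx"]+c["cx"],q[1]/q[2]*c["fy"]+c["cy"])
cv2.imwrite("pics/w1.png",c["image"][:,:,::-1])
```

```text
[0.49845717 0.14848659 0.16105344] [-1.79994530e+02 -2.24075240e-03 -4.59266759e+01] [1.40203565e+01 1.08871603e+01 1.21841052e+02 1.08908193e-03
 4.72659305e+01 1.49946293e+02] [ 0.93788803 -0.09316656 -0.07083736] [[-3.25250054e-04 -9.61187247e-01 -2.75896667e-01  7.79262858e-02]
 [ 9.99999019e-01  6.32501454e-05 -1.39923752e-03  6.01570457e-04]
 [ 1.36237976e-03 -2.75896852e-01  9.61186283e-01 -1.58917047e-01]
 [ 0.00000000e+00  0.00000000e+00  0.00000000e+00  1.00000000e+00]]
256.7621902067941 191.45675927021233
319.2693829052199 182.13676082175536
378.98183381754916 153.71383995455727
432.58920451886274 106.05295349536179
475.9131159221581 39.46831636692443
```

View pics/w1.png

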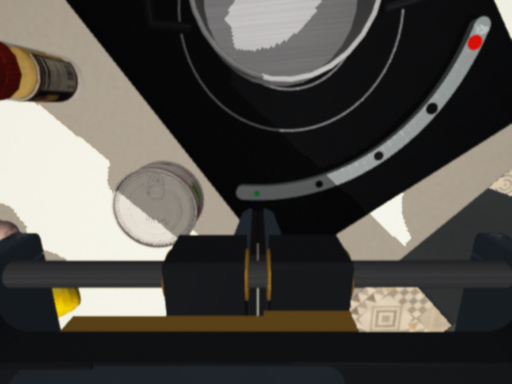

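The wrist view shows the green dot at (257,193) and the others at (319,184), (379,155), (432,108) and (475,42). All are within about 2 px (1 mm) of what I predicted, so I'm descending.

Call:
carry_out(steps="-0.128 -0.008 0.7 0 0 0;-0.128 -0.008 0.7 0 0 0;0 0 0.7 0 0 0;0 0 0.7 0 0 0;0 0 0.7 0 0 0;0 0 0.7 0 0 0;0 0 0.6 0 0 0;0 0 0.4 0 0 0;0 0 0.1 0 0 0;0 0 0 0 0 0")

```text
t: 7.45
tcp_pos: [0.4952, 0.1521, 0.0548]
tool_rot: [180.0, 0.0, -46.1]
ft_force: [0.2, 0.9, -0.2]
finger_gap: 0.005
finger_force: 0.0
```

Call:
carry_out(steps="0 0 0 0 0 0;0 0 0 0 0 0;0 0 0 0 0 0")

```text
t: 7.75
tcp_pos: [0.4954, 0.1522, 0.0554]
tool_rot: [-180.0, -0.0, -46.1]
ft_force: [-0.2, -0.4, 0.2]
finger_gap: 0.005
finger_force: 0.0
```

Call:
carry_out(steps="0 0 0 0 0 0")

```text
t: 7.85
tcp_pos: [0.4953, 0.1522, 0.0552]
tool_rot: [-180.0, -0.0, -46.1]
ft_force: [-0.0, -0.0, -0.1]
finger_gap: 0.006
finger_force: 0.0
```

Call:
carry_out(steps="0 0 0.1 0 0 0;0 0 0.1 0 0 0;0 0 0.1 0 0 0;0 0 0.05 0 0 0;0 0 0.05 0 0 0;0 0 0.05 0 0 0;0 0 0.05 0 0 0;0 0 0 0 0 0;0 0 0 0 0 0")

```text
t: 8.75
tcp_pos: [0.4952, 0.1521, 0.045]
tool_rot: [180.0, 0.0, -46.1]
ft_force: [-2.2, -0.0, 4.1]
finger_gap: 0.006
finger_force: 2.0
```

Call:
carry_out(steps="0 0 0 0 0 0")

```text
t: 8.85
tcp_pos: [0.4951, 0.1521, 0.045]
tool_rot: [180.0, 0.0, -46.1]
ft_force: [-2.0, -0.2, 4.0]
finger_gap: 0.006
finger_force: 2.0
```

Call:
carry_out(steps="0.005 0.314 0.02 0 0 -0.262;0.005 0.314 0 0 0 -0.262;0.005 0.314 0 0 0 -0.262;0.005 0.314 0 0 0 -0.262;0.005 0.314 0 0 0 -0.262;0.005 0.314 0 0 0 -0.262;0.005 0.314 0 0 0 -0.262;0.005 0.314 0 0 0 -0.262;0.005 0.314 0 0 0 -0.262;0.005 0.314 0 0 0 -0.262")

```text
t: 9.85
tcp_pos: [0.4585, 0.1023, 0.045]
tool_rot: [-179.9, -0.1, -28.0]
ft_force: [2.6, 3.4, 3.4]
finger_gap: 0.003
finger_force: 2.0
```

Call:
carry_out(steps="0 0.314 0.02 0 0 -0.262;0 0.314 0 0 0 -0.262;0.005 0.314 0 0 0 -0.262;0.005 0.314 0 0 0 -0.262;0.005 0.314 0 0 0 -0.262;0.005 0.314 0 0 0 -0.262;0.005 0.314 0 0 0 -0.262;0.005 0.314 0 0 0 -0.262;0.005 0.314 0 0 0 -0.262;0.005 0.314 0 0 0 -0.262")

```text
t: 10.85
tcp_pos: [0.4378, 0.0431, 0.0445]
tool_rot: [-180.0, -0.1, -10.0]
ft_force: [0.7, 4.4, 3.6]
finger_gap: 0.004
finger_force: 2.2
```

Call:
carry_out(steps="0 0.314 0 0 0 -0.262;0 0.314 0 0 0 -0.262;0.005 0.314 0 0 0 -0.262;0.005 0.314 0 0 0 -0.262;0.005 0.314 0 0 0 -0.262;0.005 0.314 0 0 0 -0.262;0.005 0.314 0 0 0 -0.262;0.005 0.314 0 0 0 -0.262;0.005 0.314 0 0 0 -0.262;0.005 0.314 0 0 0 -0.262")

```text
t: 11.85
tcp_pos: [0.436, -0.0194, 0.0443]
tool_rot: [-180.0, -0.1, 8.0]
ft_force: [-0.4, 3.7, 4.4]
finger_gap: 0.002
finger_force: 2.2
```

Call:
carry_out(steps="0.005 0.314 0 0 0 -0.262;0.005 0.314 0 0 0 -0.262;0.005 0.314 0 0 0 -0.262;0.005 0.314 0 0 0 -0.262;0.005 0.314 0 0 0 -0.262;0.005 0.314 0 0 0 -0.262;0.005 0.314 0 0 0 -0.262;0.005 0.314 0 0 0 -0.262;0.005 0.314 0 0 0 -0.262;0.005 0.314 0 0 0 -0.262")

```text
t: 12.85
tcp_pos: [0.454, -0.0793, 0.0442]
tool_rot: [-180.0, -0.0, 26.0]
ft_force: [-1.4, 3.3, 4.0]
finger_gap: 0.006
finger_force: 2.3
```

Call:
carry_out(steps="0 0 0 0 0 0;0 0 0 0 0 0;0 0 0 0 0 0")

```text
t: 13.15
tcp_pos: [0.4543, -0.0792, 0.0444]
tool_rot: [179.9, -0.0, 25.9]
ft_force: [0.8, -2.8, 5.1]
finger_gap: 0.007
finger_force: 2.2
```

Run:
```python
from h import *
from rig import r
out=[]
for n in("wrist","side"):
    s=r.observe();c=r.capture(n);print(s["tcp_pos"],s["ft_force"]);out.append(c["image"])
cv2.imwrite("pics/end.png",cv2.resize(np.hstack(out)[:,:,::-1],(800,300)))
```

```text
[ 0.45432278 -0.07923136  0.04435667] [ 0.78294947 -2.78275549  5.14989231]
[ 0.45430224 -0.07919944  0.04434597] [ 1.07482953 -3.23275317  5.25031779]
```

View pics/end.png

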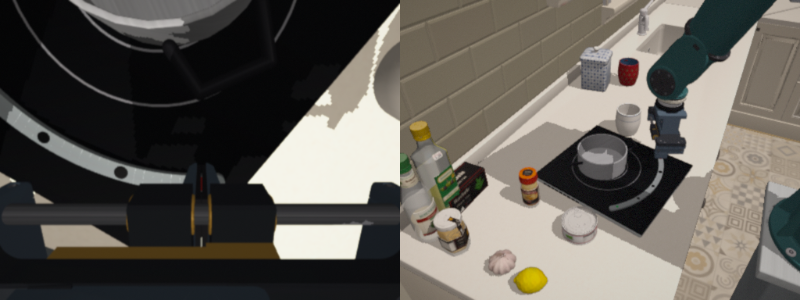

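The fingertips cover the red dot, the bar is pressed about 3 mm of its 6 mm travel, and the objects haven't moved.

```bash
python3 -c "
from rig import r
print(r.hand_in())"
```

```text
the job is handed in; nothing more can be done
None
```

I stroked the bar from the green dot over every dot to the red one in about 13 s. The fingertips finished resting on the red dot, with the bar pressed about 3 mm of its 6 mm travel and nothing else touched. The job is handed in; no verdict came back.

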